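# Set a sensor tester's gain lever to its third click

## Robot

A 7-joint arm with a two-finger parallel gripper is mounted at the origin on a cart in front of the work surface, level with it; the furniture and walls round the work are solid. World frame = base frame: x ahead of the robot, y to its left, z up, the work surface at z = 0. Lengths are in m, angles in rad, forces in N, time in s.
With the tool pointing down it reaches from about 0.4 to 0.9 m from the base axis. Payload 5.5 kg.
Tool frame: the origin (TCP) lies midway between the tips of the shut fingers; the grasp point (between the pads) lies 19 mm behind it; z points along the fingers, y is the direction in which the jaws open and shut (so a half turn about z gives the same grasp; the last joint's range is limited). The gripper opens to 92 mm and grips with 3 to 60 N. Pads are 19 mm wide; open, the fingers measure 130 mm over their backs; the gripper's body (75 mm by 190 mm) begins 47 mm behind the grasp point.
Start: joints at [1.446, 0.501, -0.427, 1.55, 0.221, 1.138, -0.21], TCP at [0.246, -0.602, 0.227] pointing down, gripper open.
Joint ranges: [-2.88, 2.88], [-0.31, 2.03], [-1.54, 1.56], [0.2, 2.42], [-1.41, 4.55], [0.19, 2.02], [-2.57, 2.57]. Speed limits (rad/s): [2.57, 2.57, 3.14, 3.14, 3.14, 3.14, 3.14].

## Interface

Orientations are given as [roll, pitch, yaw] about the fixed x, y, z axes, in that order (R = Rz(yaw) Ry(pitch) Rx(roll)).
In Python, from plant import status, optics, order gives the robot as it stands.
- The arm moves only by the tool send_rows, never from a script. Its argument "increments" is a list of rows, each a list of 7 numbers: the shift along the tool's x, y, z in m, then the turn, a rotation vector about the tool's x, y, z in rad, then the opening, from 0 (shut) to 1 (fully open). A call has exactly 8 rows; each row shifts and turns the commanded pose from where the row before left it, along the tool's axes as they then stand; what a row does not reach is not made up. A row lasts 1/8 s, in which the tool goes at most 62.5 mm and 10.7 degrees, less where a joint would pass 70% of its speed; a pose out of reach is approached as far as the arm can. A call is refused whole if a number of a shift passes 0.0625 or a number of a turn 0.188, either way. A call with a gripper value outside its range is refused whole. The fingers move at their own pace and stop on an object; "newtons" is the grip in N (left out, the last holds). Time passes only in rows, so rows that do not move let the fingers close, or fill a call up. It gives the time, the measured TCP pose, the force and the opening at its end, in the units of the state.
- status.get_state(): the state, without advancing time (a new reading comes with each control period).
- optics.get_image(name): name is "scene" or "side" or "wrist"; returns the picture (400x640x3 uint8, red, green, blue); there is no depth.
- optics.get_calibration(name): a dict with "camera_matrix" (3x3 intrinsics, pixels), "position" and "rotation" of the camera in the world. Camera axes: x right, y down, z forward; pixel columns grow to the right and rows downward; lengths in m; the calibration is good to about 2 mm. A picture is of the moment at which its call begins: read the wrist's pose just before it. get_calibration takes no time and is no camera call; for the wrist camera it gives the pose at the moment of the call.
- order.job_done(): hands the job in, once; it reports no verdict.
The state is a dict: "t": time; "joint_positions": joint angles; "joint_vel": joint speeds; "joint_torque": joint torques, N m; "eef_pos": TCP position; "tool_rot": TCP orientation; "force": force on the tool from outside, world axes, zero at the start; "moment": the same for the moment, N m; "grip_width": finger opening in m.
Only numpy, scipy, OpenCV 4.12 (cv2) and the standard library are available. Lean on these libraries where they do the work, as an engineer would, in place of code of your own. Each camera call takes 0.05 s, during which the arm holds its last target. There are 200 camera calls.

## Task

The sensor tester's orange gain lever is parked at the red tick: with closed fingertips push it gently along its slot, counting the clicks, and leave it resting in the third click without ever going past that one. Then press the green set key fully down so that the tester takes the setting, let it come up, and move clear. Do not grasp or lift anything, do not shove the tester along the bench, leave the sensor module in its nest, and leave the loose things round about where they are.

Things in the scene. Friction and masses are not known exactly. Their poses are not given: they have to be found in the camera images.
- tester: blue bench box, grey face plate 54 mm above the bench, loose on rubber feet, about 4 kg; some 20 N shoves it along. 140 mm (its x) by 210 mm (its y). Origin: centre of its underside; z up, x from its front edge (lever, key; facing the robot, turned up to 0.5 rad) to its back edge (nest, dark display), y along the lever's travel from the parked end towards the green key
- lever_cap (a point): centre of the orange lever cap, 26 mm (tester x) by 14 mm (tester y) by 30 mm tall, standing from 10 to 40 mm above the face plate on a steel stem. Parked, it is at x = -32, y = -55 mm in the tester's frame, 50 mm from the tester's end; the plate beside it is free. Its axes are the tester's
- gain_lever (a joint): orange lever's slide (m): 0 parked at the red tick (up to 3 mm off at the first instant), grows along tester +y. Clicks (spring detents, white ticks) at 0.015, 0.030, 0.045, 0.060, 0.075, then end stop. Crossing to the next click takes about 5 N, most about 4 mm out of a click; past half way (7.5 mm) it snaps ahead by itself into the next click and stays
- set_key_top (a point): centre of the top face of the green round set key, 26 mm across, 22 mm above the face plate and 10 mm above the black collar round it (42 mm across), at x = -32 mm, y = +68 mm in the tester's frame
- set_key (a joint): the set key's travel (m): 0 up, 0.006 fully pressed, pushed straight down; spring return, 1.5 N to start and 5 N fully down
- module: blue and green sensor module under test, 24 x 66 x 18 mm, lying in the black-railed nest on the tester's face plate; origin at the centre of its underside
- spare_module: black and green spare sensor module, 24 x 66 x 18 mm, loose on the bench; origin at the centre of its underside
- glue_stick: white glue stick with blue cap standing upright, 24 mm across, 88 mm tall; origin at the centre of its foot
- tape_measure: yellow tape measure, 36 x 72 x 62 mm, standing on the bench; origin at the centre of its underside
- scissors: orange-handled scissors, 88 x 200 x 11 mm, lying on the bench; origin at the centre of the underside
- marker_black: black marker pen, 14 x 127 x 16 mm, lying on the bench; origin at the centre of the underside
- screwdriver: orange-handled screwdriver, 28 x 190 x 28 mm, lying on the bench; origin at the centre of the underside

How it is judged:
By the outcome, as a careful person would: the job done as asked, in the order asked, and still so for the second after the job is handed in, with the robot touching nothing.
It also fails if it takes over 58 s, if anything falls off the work surface, if the arm or the gripper's body presses on something with over 40 N, if the wrist force passes 120 N, or if a joint passes its speed limit or range.

## Working session

There is one attempt and no reset: what is moved stays moved. The work goes in short steps, Python scripts to look and compute and a tool call to move; the robot and the scene stay as the last step left them, time stands still between calls to the robot, and variables do not carry over. Pictures are saved under pics/ and viewed, about 8 in all and at most 12, crops included, and the job is handed in when it is done.

Besides the shell and the picture viewer there is one more tool, called in YAML: its name, and indented under it one key for each argument. send_rows: Moves the arm, as the interface text tells. Its arguments: {"type":"object","properties":{"increments":{"type":"array"},"newtons":{"type":"number"}},"required":["increments"]}

```bash
mkdir -p pics; python3 - <<'E'
from plant import status, optics
import cv2,numpy as np
s=status.get_state();print({k:np.round(v,3) for k,v in s.items()})
ims=[]
for n in("scene","side"):
    im=optics.get_image(n);c=optics.get_calibration(n);print(n,c)
    cv2.imwrite(f"pics/{n}0.png",im[...,::-1])
E
ls
```

```text
{'t': np.float64(0.0), 'joint_positions': array([ 1.446,  0.502, -0.427,  1.551,  0.221,  1.138, -0.21 ]), 'joint_vel': array([-0.   , -0.001,  0.001,  0.001, -0.   , -0.   , -0.002]), 'joint_torque': array([-0.0000e+00, -5.6661e+01, -5.8160e+00, -2.7912e+01, -6.9000e-02,
        3.1000e-02,  0.0000e+00]), 'eef_pos': array([ 0.245, -0.601,  0.226]), 'tool_rot': array([-3.14 , -0.   ,  0.388]), 'force': array([ 0.242,  0.386, -0.538]), 'moment': array([-0.015,  0.008, -0.048]), 'grip_width': np.float64(0.092)}
scene {'camera_matrix': array([[502.2259949 ,   0.        , 318.0412518 ],
       [  0.        , 502.2259949 , 200.89505009],
       [  0.        ,   0.        ,   1.        ]]), 'position': array([-0.19323547,  1.04185598,  1.16216103]), 'rotation': array([-2.29311142, -0.0058782 , -2.57365128])}
side {'camera_matrix': array([[489.07678306,   0.        , 322.78106043],
       [  0.        , 489.07678306, 205.55177433],
       [  0.        ,   0.        ,   1.        ]]), 'position': array([0.34747565, 0.98581478, 0.95580525]), 'rotation': array([-2.26437806,  0.02283114, -3.02719065])}
pics
```

View pics/scene0.png

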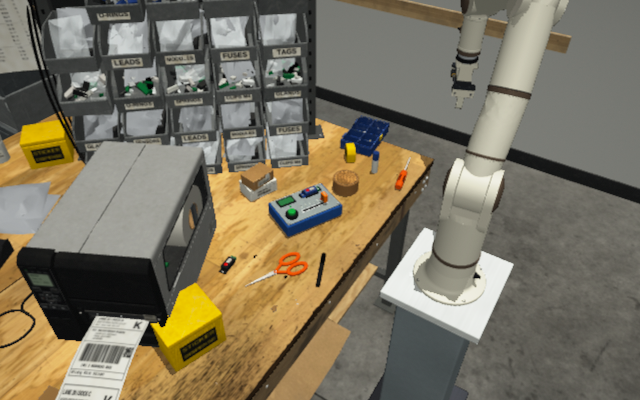

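View pics/side0.png

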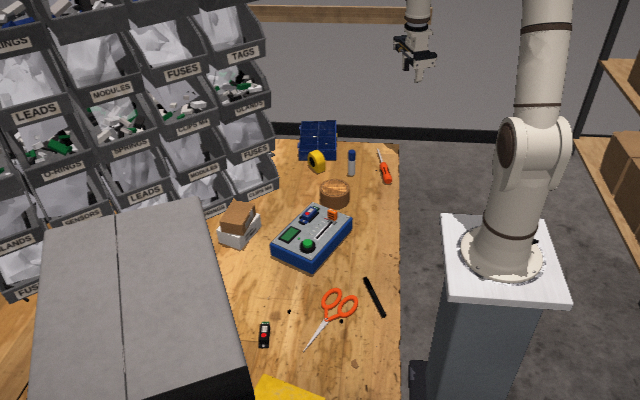

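Scene: the tester has its green key at about (291,213) and the orange cap at (324,197). Side: key at about (307,245), cap at (332,215). The arm is far to the right. Next I measure both by ray casting.

```bash
cat > h.py <<'E'
import numpy as np,cv2
from scipy.spatial.transform import Rotation as R
from plant import status,optics
def ray(c,uv):
    K=c["camera_matrix"];d=np.linalg.solve(K,[uv[0],uv[1],1.0])
    r=np.asarray(c["rotation"]);M=r if r.shape==(3,3) else R.from_euler("xyz",r).as_matrix()
    return np.asarray(c["position"]),M@d
def plane(c,uv,z):
    p,d=ray(c,uv);return p+d*(z-p[2])/d[2]
def tri(*cu):
    A=np.zeros((3,3));b=np.zeros(3)
    for c,uv in cu:
        p,d=ray(c,uv);d=d/np.linalg.norm(d);P=np.eye(3)-np.outer(d,d);A+=P;b+=P@p
    return np.linalg.solve(A,b)
def mask(im,lo,hi,box=None):
    m=cv2.inRange(cv2.cvtColor(im,cv2.COLOR_RGB2HSV),lo,hi)
    if box:
        z=np.zeros_like(m);x0,y0,x1,y1=box;z[y0:y1,x0:x1]=m[y0:y1,x0:x1];m=z
    return m
def blobs(m,amin=8):
    n,l,s,c=cv2.connectedComponentsWithStats(m)
    return sorted([(int(s[i,4]),c[i].round(1).tolist(),s[i,:4].tolist()) for i in range(1,n) if s[i,4]>=amin],reverse=True)
GREEN=((50,120,60),(85,255,255));ORANGE=((5,170,120),(18,255,255));BLUE=((105,120,50),(120,255,255))
E
python3 - <<'E'
from h import *
box={"scene":(262,178,348,240),"side":(264,198,360,275)}
for n in box:
    im=cv2.imread(f"pics/{n}0.png")[...,::-1].copy();c=optics.get_calibration(n)
    for nm,col,z in(("green",GREEN,.074),("orange",ORANGE,.080)):
        for a,uv,s in blobs(mask(im,*col,box[n]))[:4]: print(n,nm,a,uv,s,plane(c,uv,z).round(4))
    cv2.imwrite(f"pics/{n}0c.png",cv2.resize(cv2.imread(f"pics/{n}0.png")[box[n][1]:box[n][3],box[n][0]:box[n][2]],None,fx=6,fy=6,interpolation=cv2.INTER_CUBIC))
print(status.get_state()["t"]); c=optics.get_calibration("wrist");print(c)
E
```

```text
scene green 85 [285.5, 200.9] [278, 197, 16, 9] [0.5551 0.0553 0.074 ]
scene green 48 [291.4, 211.7] [287, 209, 9, 7] [0.509  0.0877 0.074 ]
scene orange 33 [324.1, 196.8] [321, 192, 6, 11] [ 0.4562 -0.0249  0.08  ]
scene orange 12 [341.0, 179.9] [339, 178, 6, 4] [ 0.4545 -0.1312  0.08  ]
side green 118 [289.1, 233.8] [281, 227, 17, 14] [0.564  0.0579 0.074 ]
side green 73 [307.2, 242.8] [302, 239, 11, 9] [0.5116 0.0874 0.074 ]
side orange 49 [333.2, 213.2] [328, 208, 9, 13] [ 0.4553 -0.0286  0.08  ]
0.1
{'camera_matrix': array([[339.85256585,   0.        , 318.6411764 ],
       [  0.        , 339.85256585, 196.85627575],
       [  0.        ,   0.        ,   1.        ]]), 'position': array([ 0.32206448, -0.57113835,  0.38270894]), 'rotation': array([ 2.83498678e+00,  1.66395781e-03, -1.18340068e+00])}
```

send_rows:
  increments:
    - [0, 0, 0, 0, 0, 0.166, 0]
    - [0, 0, 0, 0, 0, 0.166, 0]
    - [0, 0, 0, 0, 0, 0.166, 0]
    - [0, 0, 0, 0, 0, 0.166, 0]
    - [0, 0, 0, 0, 0, 0.166, 0]
    - [-0.006, -0.05, 0, 0, 0, 0, 0]
    - [-0.006, -0.06, 0, 0, 0, 0, 0]
    - [-0.006, -0.06, 0, 0, 0, 0, 0]
  newtons: 10

```text
t: 1.1
eef_pos: [0.3026, -0.4384, 0.2262]
tool_rot: [-3.141, 0.0, -0.443]
force: [1.2, 0.1, -0.1]
grip_width: 0.0166
```

send_rows:
  increments:
    - [-0.006, -0.06, 0, 0, 0, 0, 0]
    - [-0.006, -0.06, 0, 0, 0, 0, 0]
    - [-0.006, -0.06, 0, 0, 0, 0, 0]
    - [-0.006, -0.06, 0, 0, 0, 0, 0]
    - [-0.006, -0.06, 0, 0, 0, 0, 0]
    - [-0.006, -0.05, 0, 0, 0, 0, 0]
    - [0, -0.02, 0, 0, 0, 0, 0]
    - [0, 0, 0, 0, 0, 0, 0]

```text
t: 2.1
eef_pos: [0.4283, -0.089, 0.2267]
tool_rot: [-3.141, 0.0, -0.438]
force: [0.9, -0.3, 0.1]
grip_width: 0.0006
```

```bash
cat >> h.py <<'E'
def wrist(name):
    c=optics.get_calibration("wrist");im=optics.get_image("wrist");cv2.imwrite(f"pics/{name}.png",im[...,::-1]);return c,im
E
python3 - <<'E'
from h import *
c,im=wrist("w1");print(c["position"],c["rotation"])
for nm,col,z in(("green",GREEN,.076),("orange",ORANGE,.094)):
    for a,uv,s in blobs(mask(im,*col),60)[:4]: print(nm,a,uv,s,plane(c,uv,z).round(4))
E
```

```text
[ 0.50313517 -0.12464162  0.38356665] [ 2.83479955e+00  2.68798655e-04 -2.00950450e+00]
green 1372 [129.7, 97.0] [102, 83, 58, 29] [0.567  0.0268 0.076 ]
green 693 [117.4, 173.8] [102, 160, 32, 29] [0.5148 0.0766 0.076 ]
green 143 [260.3, 102.3] [255, 92, 12, 21] [ 0.5149 -0.0739  0.076 ]
orange 1758 [561.9, 165.4] [517, 135, 89, 64] [ 0.3564 -0.289   0.094 ]
orange 1011 [96.1, 256.5] [59, 241, 71, 32] [0.456  0.1303 0.094 ]
orange 520 [97.7, 280.9] [61, 274, 74, 15] [0.4337 0.1447 0.094 ]
orange 256 [242.3, 181.1] [235, 169, 15, 26] [ 0.4619 -0.0309  0.094 ]
```

View pics/w1.png

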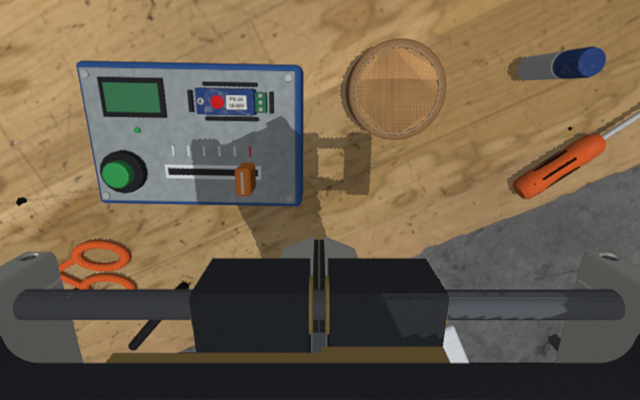

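Wrist view: key at about (121,175), cap at (245,180), slot running left to right with its ticks above. The tester is square to the tool and the fingertips are at about (319,243). The key estimate differs from the first one by about 1 cm, so I take one still, refined look.

```bash
cat >> h.py <<'E'
def proj(c,p):
    o,_=ray(c,(0,0));M=R.from_euler("xyz",c["rotation"]).as_matrix();q=c["camera_matrix"]@(M.T@(np.asarray(p)-o));return (q[:2]/q[2]).round(1)
E
python3 - <<'E'
from h import *
s=status.get_state();c,im=wrist("w2");print(s["eef_pos"],s["tool_rot"],np.abs(s["joint_vel"]).max(),"tcp px",proj(c,s["eef_pos"]))
m=mask(im,*BLUE,(60,40,320,230))
print(blobs(m,100)[:3])
# whole tester outline: blue body + enclosed plate -> face plate quad at z=.054
k=max(cv2.findContours(m,cv2.RETR_EXTERNAL,cv2.CHAIN_APPROX_NONE)[0],key=cv2.contourArea)
hull=cv2.convexHull(k);q=cv2.approxPolyDP(hull,6,True)[:,0];print("quad",q.tolist())
P=np.array([plane(c,p[0],.054)[:2] for p in hull],np.float32);print("rect z.054",cv2.minAreaRect(P))
for nm,col in(("keyhi",((50,150,130),(85,255,255))),("orange",((3,120,60),(20,255,255)))):
    for a,uv,b in blobs(mask(im,*col,(85,140,280,205)),40)[:4]: print(nm,a,uv,b,plane(c,uv,.076).round(4),plane(c,uv,.094).round(4))
crop=im[40:230,70:310];cv2.imwrite("pics/w2c.png",cv2.resize(crop[...,::-1],None,fx=3,fy=3,interpolation=cv2.INTER_CUBIC))
E
```

```text
[ 0.4277893  -0.09051166  0.22650649] [ 3.14128479e+00  5.61113330e-04 -4.40774246e-01] 0.026221910365740096 tcp px [317.7 258.4]
[(2523, [230.1, 112.7], [75, 62, 226, 144]), (330, [240.1, 97.3], [214, 89, 39, 26]), (238, [200.6, 98.5], [193, 88, 23, 26])]
quad [[75, 64], [297, 67], [298, 203], [102, 202]]
rect z.054 ((0.5130196213722229, 0.0014271661639213562), (0.20430462062358856, 0.1343836635351181), 63.84807586669922)
keyhi 472 [113.0, 175.4] [101, 164, 25, 24] [0.515  0.0792 0.076 ] [0.5143 0.0672 0.094 ]
orange 485 [242.1, 178.5] [232, 163, 21, 33] [ 0.4611 -0.0279  0.076 ] [ 0.4636 -0.0336  0.094 ]
orange 167 [91.1, 197.8] [85, 187, 14, 18] [0.5058 0.111  0.076 ] [0.5056 0.0971 0.094 ]
```

View pics/w2c.png

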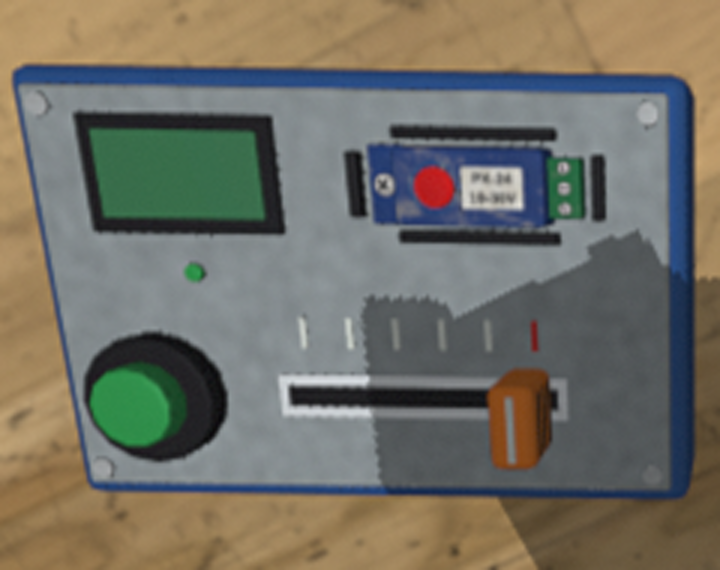

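Both wrist-view methods agree: tester centre ≈ (0.513, 0.001), θ ≈ -0.455, key ≈ (0.5145, 0.078), cap ≈ (0.461, -0.033). The bias in the far views comes from the visible side faces. I now lower the fingertips behind the lever.

send_rows:
  increments:
    - [0.005, -0.028, 0.02, 0, 0, 0.015, 0]
    - [0, 0, 0.045, 0, 0, 0, 0]
    - [0, 0, 0.04, 0, 0, 0, 0]
    - [0, 0, 0.025, 0, 0, 0, 0]
    - [0, 0, 0.015, 0, 0, 0, 0]
    - [0, 0, 0.007, 0, 0, 0, 0]
    - [0, 0, 0, 0, 0, 0, 0]
    - [0, 0, 0, 0, 0, 0, 0]

```text
t: 3.2
eef_pos: [0.4454, -0.0676, 0.0756]
tool_rot: [-3.141, -0.002, -0.457]
force: [-0.4, 0.6, 0.8]
grip_width: 0.0003
```

```bash
python3 - <<'E'
from h import *
s=status.get_state();c,im=wrist("w3");print(s["eef_pos"],s["tool_rot"],s["force"],"tcp px",proj(c,s["eef_pos"]))
for nm,col in(("key",GREEN),("orange",((3,120,60),(20,255,255)))):
    for a,uv,b in blobs(mask(im,*col,(0,60,319,300)),150)[:4]: print(nm,a,uv,b,plane(c,uv,.076).round(4),plane(c,uv,.094).round(4))
E
```

```text
[ 0.44535222 -0.06764951  0.07555025] [-3.14137860e+00 -1.68163754e-03 -4.57409033e-01] [-0.37381647  0.58428213  0.77823708] tcp px [317.8 258.4]
key 3857 [38.0, 122.8] [0, 97, 82, 52] [0.5626 0.0156 0.076 ] [0.5576 0.0018 0.094 ]
key 722 [13.9, 246.6] [0, 234, 39, 32] [0.5195 0.0674 0.076 ] [0.5195 0.0477 0.094 ]
key 535 [261.3, 127.0] [250, 109, 23, 37] [ 0.5163 -0.0741  0.076 ] [ 0.5167 -0.0776  0.094 ]
orange 726 [236.7, 246.9] [216, 234, 38, 25] [ 0.4695 -0.0337  0.076 ] [ 0.4752 -0.0419  0.094 ]
```

View pics/w3.png

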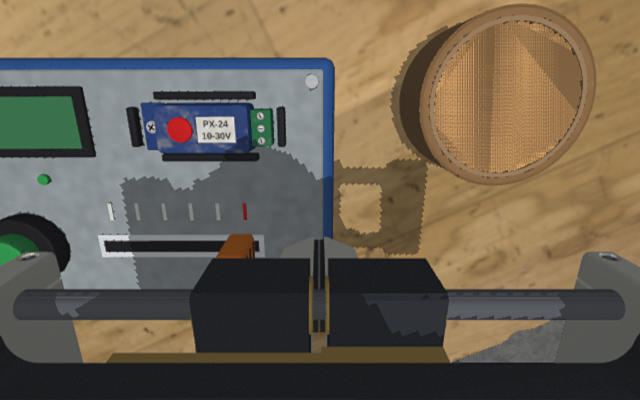

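Wrist view: the tips' grey backs reach to about x=285 px, the cap's near edge is at about 255 px, and the red tick at (245,211). So there is a gap of about 1 cm and the alignment is right. I now approach and push slowly.

send_rows:
  increments:
    - [0, -0.003, 0, 0, 0, 0, 0]
    - [0, -0.003, 0, 0, 0, 0, 0]
    - [0, -0.001, 0, 0, 0, 0, 0]
    - [0, -0.001, 0, 0, 0, 0, 0]
    - [0, -0.001, 0, 0, 0, 0, 0]
    - [0, 0, 0, 0, 0, 0, 0]
    - [0, 0, 0, 0, 0, 0, 0]
    - [0, 0, 0, 0, 0, 0, 0]

```text
t: 4.25
eef_pos: [0.4485, -0.0594, 0.0747]
tool_rot: [3.142, -0.0, -0.457]
force: [0.2, 0.1, -1.1]
grip_width: 0.0002
```

send_rows:
  increments:
    - [0, -0.001, 0, 0, 0, 0, 0]
    - [0, -0.001, 0, 0, 0, 0, 0]
    - [0, 0, 0, 0, 0, 0, 0]
    - [0, 0, 0, 0, 0, 0, 0]
    - [0, 0, 0, 0, 0, 0, 0]
    - [0, 0, 0, 0, 0, 0, 0]
    - [0, 0, 0, 0, 0, 0, 0]
    - [0, 0, 0, 0, 0, 0, 0]

```text
t: 5.25
eef_pos: [0.4494, -0.0575, 0.0747]
tool_rot: [3.142, -0.0, -0.457]
force: [-0.0, 0.6, 0.0]
grip_width: 0.0011
```

send_rows:
  increments:
    - [0, -0.001, 0, 0, 0, 0, 0]
    - [0, -0.001, 0, 0, 0, 0, 0]
    - [0, 0, 0, 0, 0, 0, 0]
    - [0, 0, 0, 0, 0, 0, 0]
    - [0, 0, 0, 0, 0, 0, 0]
    - [0, 0, 0, 0, 0, 0, 0]
    - [0, 0, 0, 0, 0, 0, 0]
    - [0, 0, 0, 0, 0, 0, 0]

```text
t: 6.25
eef_pos: [0.4504, -0.0557, 0.0747]
tool_rot: [-3.142, -0.0, -0.457]
force: [-0.5, 0.3, 0.3]
grip_width: 0.0006
```

send_rows:
  increments:
    - [0, -0.001, 0, 0, 0, 0, 0]
    - [0, -0.001, 0, 0, 0, 0, 0]
    - [0, 0, 0, 0, 0, 0, 0]
    - [0, 0, 0, 0, 0, 0, 0]
    - [0, 0, 0, 0, 0, 0, 0]
    - [0, 0, 0, 0, 0, 0, 0]
    - [0, 0, 0, 0, 0, 0, 0]
    - [0, 0, 0, 0, 0, 0, 0]

```text
t: 7.25
eef_pos: [0.4513, -0.054, 0.0748]
tool_rot: [-3.142, -0.0, -0.457]
force: [0.4, 0.9, -0.9]
grip_width: 0.0004
```

send_rows:
  increments:
    - [0, -0.001, 0, 0, 0, 0, 0]
    - [0, -0.001, 0, 0, 0, 0, 0]
    - [0, 0, 0, 0, 0, 0, 0]
    - [0, 0, 0, 0, 0, 0, 0]
    - [0, 0, 0, 0, 0, 0, 0]
    - [0, 0, 0, 0, 0, 0, 0]
    - [0, 0, 0, 0, 0, 0, 0]
    - [0, 0, 0, 0, 0, 0, 0]

```text
t: 8.25
eef_pos: [0.4521, -0.0521, 0.0747]
tool_rot: [3.142, -0.0, -0.457]
force: [-1.1, 0.2, -0.5]
grip_width: 0.0009
```

```bash
python3 - <<'E'
from h import *
c,im=wrist("w4")
cv2.imwrite("pics/w4c.png",cv2.resize(im[170:300,80:380][...,::-1],None,fx=2.6,fy=2.6,interpolation=cv2.INTER_CUBIC))
for p in ("w3","w4"):
    i=cv2.imread(f"pics/{p}.png")[...,::-1].copy()
    print(p,blobs(mask(i,(3,120,60),(20,255,255),(150,200,319,262)),60)[:2],"red",blobs(mask(i,(172,100,50),(180,255,255),(200,190,319,230)),8)[:2])
E
```

```text
w3 [(726, [236.7, 246.9], [216, 234, 38, 25])] red []
w4 [(685, [269.0, 246.2], [252, 233, 33, 26])] red []
```

View pics/w4c.png

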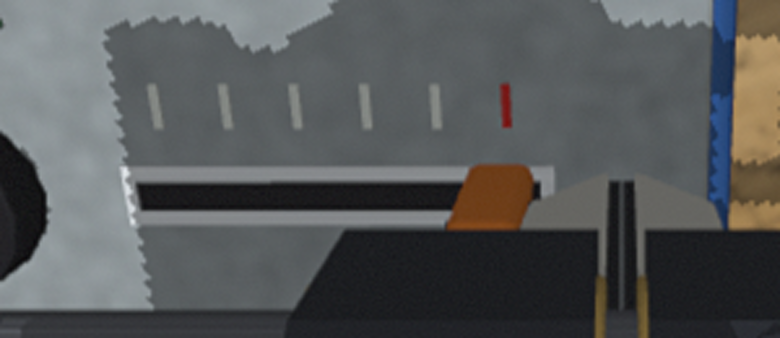

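The crop shows the cap still at the red tick and the fingertip just short of touching it (cap edge at about 520, tip at about 525 in the crop). I take (0.452, -0.052) as the contact reference and push through click 1.

send_rows:
  increments:
    - [0, -0.001, 0, 0, 0, 0, 0]
    - [0, -0.001, 0, 0, 0, 0, 0]
    - [0, -0.001, 0, 0, 0, 0, 0]
    - [0, -0.001, 0, 0, 0, 0, 0]
    - [0, 0, 0, 0, 0, 0, 0]
    - [0, 0, 0, 0, 0, 0, 0]
    - [0, 0, 0, 0, 0, 0, 0]
    - [0, 0, 0, 0, 0, 0, 0]

```text
t: 9.3
eef_pos: [0.4538, -0.0487, 0.0747]
tool_rot: [3.141, 0.0, -0.457]
force: [-1.2, -4.6, 2.0]
grip_width: 0.0002
```

send_rows:
  increments:
    - [0, -0.001, 0, 0, 0, 0, 0]
    - [0, -0.001, 0, 0, 0, 0, 0]
    - [0, 0, 0, 0, 0, 0, 0]
    - [0, 0, 0, 0, 0, 0, 0]
    - [0, 0, 0, 0, 0, 0, 0]
    - [0, 0, 0, 0, 0, 0, 0]
    - [0, 0, 0, 0, 0, 0, 0]
    - [0, 0, 0, 0, 0, 0, 0]

```text
t: 10.3
eef_pos: [0.4548, -0.0467, 0.0747]
tool_rot: [-3.142, -0.0, -0.457]
force: [-1.2, -1.9, -0.6]
grip_width: 0.0007
```

send_rows:
  increments:
    - [0, -0.001, 0, 0, 0, 0, 0]
    - [0, -0.001, 0, 0, 0, 0, 0]
    - [0, 0, 0, 0, 0, 0, 0]
    - [0, 0, 0, 0, 0, 0, 0]
    - [0, 0, 0, 0, 0, 0, 0]
    - [0, 0, 0, 0, 0, 0, 0]
    - [0, 0, 0, 0, 0, 0, 0]
    - [0, 0, 0, 0, 0, 0, 0]

```text
t: 11.3
eef_pos: [0.4557, -0.045, 0.0748]
tool_rot: [-3.142, -0.0, -0.457]
force: [0.8, 0.0, -1.2]
grip_width: 0.0004
```

```bash
cat >> h.py <<'E'
def cap(p):
    i=cv2.imread(f"pics/{p}.png")[...,::-1].copy();print(p,blobs(mask(i,(3,120,60),(20,255,255),(150,200,319,262)),60)[:2])
E
python3 - <<'E'
from h import *
wrist("w5");cap("w5");print(status.get_state()["force"])
E
```

```text
w5 [(725, [255.2, 246.6], [236, 233, 36, 26])]
[-0.38754666 -0.50042591  0.19460901]
```

Click 1 is done: force peaked at 4.7 N at +4 mm, fell to zero at +8 mm, and the cap jumped about 7 mm ahead of the tip. On to click 2.

send_rows:
  increments:
    - [0, -0.002, 0, 0, 0, 0, 0]
    - [0, -0.002, 0, 0, 0, 0, 0]
    - [0, -0.002, 0, 0, 0, 0, 0]
    - [0, -0.001, 0, 0, 0, 0, 0]
    - [0, -0.001, 0, 0, 0, 0, 0]
    - [0, -0.001, 0, 0, 0, 0, 0]
    - [0, -0.001, 0, 0, 0, 0, 0]
    - [0, -0.001, 0, 0, 0, 0, 0]

```text
t: 12.35
eef_pos: [0.4601, -0.0358, 0.0747]
tool_rot: [3.14, 0.0, -0.458]
force: [-1.9, -4.6, 2.5]
grip_width: 0.0002
```

send_rows:
  increments:
    - [0, -0.001, 0, 0, 0, 0, 0]
    - [0, -0.001, 0, 0, 0, 0, 0]
    - [0, 0, 0, 0, 0, 0, 0]
    - [0, 0, 0, 0, 0, 0, 0]
    - [0, 0, 0, 0, 0, 0, 0]
    - [0, 0, 0, 0, 0, 0, 0]
    - [0, 0, 0, 0, 0, 0, 0]
    - [0, 0, 0, 0, 0, 0, 0]

```text
t: 13.35
eef_pos: [0.4614, -0.0332, 0.0747]
tool_rot: [-3.141, -0.0, -0.457]
force: [-1.1, -3.0, -0.5]
grip_width: 0.0004
```

send_rows:
  increments:
    - [0, -0.001, 0, 0, 0, 0, 0]
    - [0, -0.001, 0, 0, 0, 0, 0]
    - [0, 0, 0, 0, 0, 0, 0]
    - [0, 0, 0, 0, 0, 0, 0]
    - [0, 0, 0, 0, 0, 0, 0]
    - [0, 0, 0, 0, 0, 0, 0]
    - [0, 0, 0, 0, 0, 0, 0]
    - [0, 0, 0, 0, 0, 0, 0]

```text
t: 14.35
eef_pos: [0.4622, -0.0315, 0.0747]
tool_rot: [3.142, -0.0, -0.457]
force: [0.2, 0.2, 0.1]
grip_width: 0.0004
```

```bash
python3 - <<'E'
from h import *
wrist("w6");cap("w6");print(status.get_state()["force"])
E
```

```text
w6 [(731, [255.2, 246.5], [236, 233, 36, 26])]
[-0.48520048  0.26184329  0.27856359]
```

Click 2 is done, with the same force pattern and the cap in exactly the same place relative to the tip (x=255.2). I repeat the same 15 mm for click 3.

send_rows:
  increments:
    - [0, -0.002, 0, 0, 0, 0, 0]
    - [0, -0.002, 0, 0, 0, 0, 0]
    - [0, -0.002, 0, 0, 0, 0, 0]
    - [0, -0.001, 0, 0, 0, 0, 0]
    - [0, -0.001, 0, 0, 0, 0, 0]
    - [0, -0.001, 0, 0, 0, 0, 0]
    - [0, -0.001, 0, 0, 0, 0, 0]
    - [0, -0.001, 0, 0, 0, 0, 0]

```text
t: 15.4
eef_pos: [0.4667, -0.0223, 0.0747]
tool_rot: [3.14, 0.0, -0.458]
force: [-1.5, -3.1, 2.8]
grip_width: 0.0003
```

send_rows:
  increments:
    - [0, -0.001, 0, 0, 0, 0, 0]
    - [0, -0.001, 0, 0, 0, 0, 0]
    - [0, 0, 0, 0, 0, 0, 0]
    - [0, 0, 0, 0, 0, 0, 0]
    - [0, 0, 0, 0, 0, 0, 0]
    - [0, 0, 0, 0, 0, 0, 0]
    - [0, 0, 0, 0, 0, 0, 0]
    - [0, 0, 0, 0, 0, 0, 0]

```text
t: 16.4
eef_pos: [0.468, -0.0197, 0.0747]
tool_rot: [-3.141, 0.0, -0.457]
force: [-0.8, -3.1, 0.6]
grip_width: 0.0004
```

send_rows:
  increments:
    - [0, -0.001, 0, 0, 0, 0, 0]
    - [0, -0.001, 0, 0, 0, 0, 0]
    - [0, 0, 0, 0, 0, 0, 0]
    - [0, 0, 0, 0, 0, 0, 0]
    - [0, 0, 0, 0, 0, 0, 0]
    - [0, 0, 0, 0, 0, 0, 0]
    - [0, 0, 0, 0, 0, 0, 0]
    - [0, 0, 0, 0, 0, 0, 0]

```text
t: 17.4
eef_pos: [0.4689, -0.0181, 0.0747]
tool_rot: [-3.142, -0.0, -0.457]
force: [-0.6, 0.9, 0.5]
grip_width: 0.0007
```

```bash
python3 - <<'E'
from h import *
c,im=wrist("w7");cap("w7");print(status.get_state()["force"])
cv2.imwrite("pics/w7c.png",cv2.resize(im[60:300,60:400][...,::-1],None,fx=2.3,fy=2.3,interpolation=cv2.INTER_CUBIC))
E
```

```text
w7 [(719, [255.2, 246.7], [236, 234, 36, 25])]
[-0.03485934  0.47234651  0.52657571]
```

View pics/w7c.png

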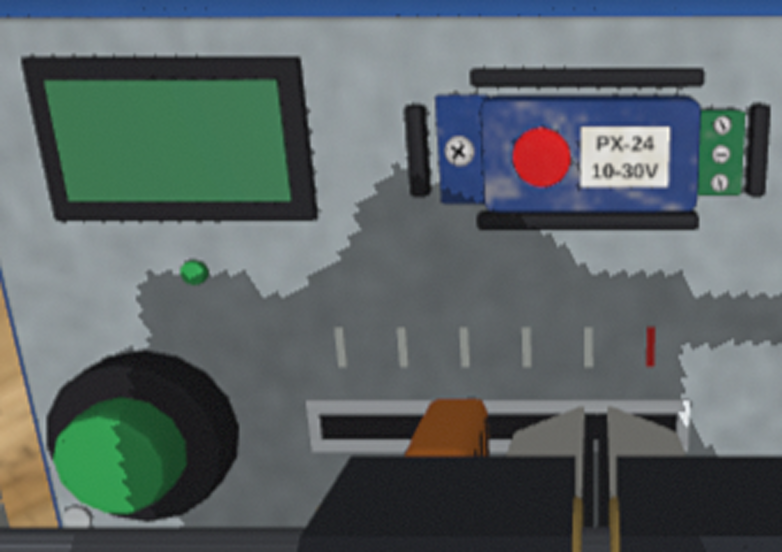

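The crop shows the cap centred on the third white tick (x≈460 against the tick at 464), with the tip about 7 mm behind it and no force. I back off, lift, and move beside the key for a measuring look.

send_rows:
  increments:
    - [0, 0.005, 0, 0, 0, 0, 0]
    - [0, 0.003, -0.02, 0, 0, 0, 0]
    - [0, 0, -0.04, 0, 0, 0, 0]
    - [-0.01, 0, -0.02, 0, 0, 0, 0]
    - [-0.015, -0.054, 0, 0, 0, 0, 0]
    - [-0.01, -0.05, 0, 0, 0, 0, 0]
    - [0, -0.01, 0, 0, 0, 0, 0]
    - [0, 0, 0, 0, 0, 0, 0]

```text
t: 18.45
eef_pos: [0.4841, 0.0926, 0.1545]
tool_rot: [3.141, 0.0, -0.456]
force: [0.2, -0.8, 0.1]
grip_width: 0.0004
```

```bash
python3 - <<'E'
from h import *
s=status.get_state();c,im=wrist("w8");print(s["eef_pos"],s["tool_rot"],np.abs(s["joint_vel"]).max())
m=mask(im,(50,100,30),(85,255,255),(200,60,450,258));m=cv2.morphologyEx(m,cv2.MORPH_CLOSE,np.ones((5,5)))
for a,uv,b in blobs(m,200)[:3]: print(a,uv,b,plane(c,uv,.076).round(4))
k=max(cv2.findContours(m,cv2.RETR_EXTERNAL,cv2.CHAIN_APPROX_NONE)[0],key=lambda k:k[:,0,1].max())
P=np.array([plane(c,p[0],.076)[:2] for p in k],np.float32);print("circle",cv2.minEnclosingCircle(P),cv2.fitEllipse(P))
cv2.imwrite("pics/w8c.png",im[40:270,120:520,::-1])
E
```

```text
[0.4840804  0.09255656 0.15450684] [ 3.14108091e+00  3.37909186e-04 -4.55871387e-01] 0.031259535142373396
1063 [313.8, 162.1] [296, 144, 37, 37] [0.5158 0.0802 0.076 ]
circle ((0.5155129432678223, 0.08019192516803741), 0.013349068351089954) ((0.5156431198120117, 0.08032101392745972), (0.025083547458052635, 0.025895005092024803), 55.41616439819336)
```

View pics/w8c.png

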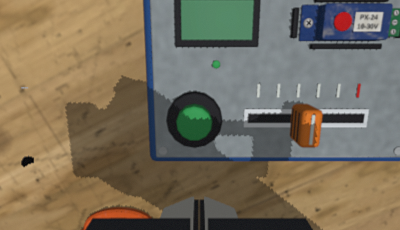

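The key fits as a circle of radius 13.3 mm (true 13) at (0.5156, 0.0803), and the cap still sits at the third tick. I move over the key and press.

send_rows:
  increments:
    - [0.017, -0.001, 0, 0, 0, 0, 0]
    - [0.017, -0.002, 0, 0, 0, 0, 0]
    - [0, 0, 0.04, 0, 0, 0, 0]
    - [0, 0, 0.025, 0, 0, 0, 0]
    - [0, 0, 0.007, 0, 0, 0, 0]
    - [0, 0, 0, 0, 0, 0, 0]
    - [0, 0, 0, 0, 0, 0, 0]
    - [0, 0, 0, 0, 0, 0, 0]

```text
t: 19.5
eef_pos: [0.517, 0.0803, 0.0837]
tool_rot: [-3.141, -0.002, -0.457]
force: [0.8, 0.1, -0.1]
grip_width: 0.0008
```

send_rows:
  increments:
    - [0, 0, 0.002, 0, 0, 0, 0]
    - [0, 0, 0.002, 0, 0, 0, 0]
    - [0, 0, 0.002, 0, 0, 0, 0]
    - [0, 0, 0.002, 0, 0, 0, 0]
    - [0, 0, 0.001, 0, 0, 0, 0]
    - [0, 0, 0.001, 0, 0, 0, 0]
    - [0, 0, 0, 0, 0, 0, 0]
    - [0, 0, 0, 0, 0, 0, 0]

```text
t: 20.5
eef_pos: [0.5161, 0.0802, 0.0728]
tool_rot: [3.142, -0.0, -0.457]
force: [-0.9, -1.9, 3.4]
grip_width: 0.0004
```

send_rows:
  increments:
    - [0, 0, 0.001, 0, 0, 0, 0]
    - [0, 0, 0.001, 0, 0, 0, 0]
    - [0, 0, 0.001, 0, 0, 0, 0]
    - [0, 0, 0, 0, 0, 0, 0]
    - [0, 0, 0, 0, 0, 0, 0]
    - [0, 0, 0, 0, 0, 0, 0]
    - [0, 0, 0, 0, 0, 0, 0]
    - [0, 0, 0, 0, 0, 0, 0]

```text
t: 21.5
eef_pos: [0.5161, 0.0802, 0.0702]
tool_rot: [3.141, -0.0, -0.457]
force: [-2.3, -1.2, 8.9]
grip_width: 0.0006
```

send_rows:
  increments:
    - [0, 0, 0.001, 0, 0, 0, 0]
    - [0, 0, 0, 0, 0, 0, 0]
    - [0, 0, 0, 0, 0, 0, 0]
    - [0, 0, 0, 0, 0, 0, 0]
    - [0, 0, 0, 0, 0, 0, 0]
    - [0, 0, 0, 0, 0, 0, 0]
    - [0, 0, 0, 0, 0, 0, 0]
    - [0, 0, 0, 0, 0, 0, 0]

```text
t: 22.5
eef_pos: [0.5162, 0.0802, 0.07]
tool_rot: [3.141, -0.001, -0.457]
force: [-5.5, -1.2, 17.1]
grip_width: 0.0003
```

The key is bottomed: the tip holds at z = 0.070, which is 6 mm of travel, while the force rises to 17 N. I release straight up and move clear.

send_rows:
  increments:
    - [0, 0, -0.003, 0, 0, 0, 0]
    - [0, 0, -0.005, 0, 0, 0, 0]
    - [0, 0, -0.02, 0, 0, 0, 0]
    - [0, 0, -0.05, 0, 0, 0, 0]
    - [0, 0, -0.04, 0, 0, 0, 0]
    - [-0.04, 0, -0.01, 0, 0, 0, 0]
    - [-0.03, 0, 0, 0, 0, 0, 0]
    - [0, 0, 0, 0, 0, 0, 0]

```text
t: 23.5
eef_pos: [0.4516, 0.1121, 0.1968]
tool_rot: [3.141, -0.0, -0.454]
force: [1.1, -0.1, -0.8]
grip_width: 0.0009
```

```bash
python3 - <<'E'
from h import *
s=status.get_state();c,im=wrist("w9");print(s["eef_pos"],s["force"])
m=mask(im,(50,100,30),(85,255,255),(150,60,450,240));m=cv2.morphologyEx(m,cv2.MORPH_CLOSE,np.ones((5,5)))
for a,uv,b in blobs(m,150)[:4]: print(a,uv,b,plane(c,uv,.076).round(4))
cv2.imwrite("pics/w9c.png",cv2.resize(im[20:260,220:560,::-1],None,fx=2.2,fy=2.2,interpolation=cv2.INTER_CUBIC))
E
```

```text
[0.45160522 0.11211555 0.19678747] [ 1.12644555 -0.10967075 -0.76462284]
849 [318.1, 104.9] [302, 88, 33, 34] [0.5154 0.0808 0.076 ]
```

View pics/w9c.png

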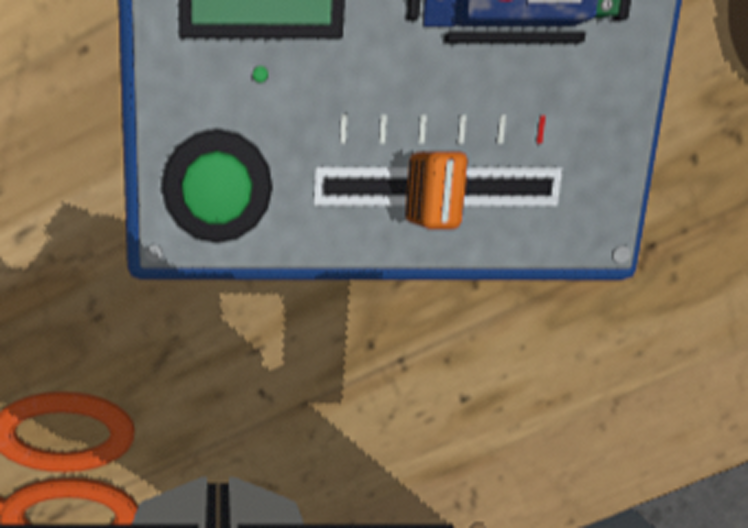

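Final view: the key is up and its position unchanged within 1 mm; the cap is at about (440,190) in the crop, near the third tick. One numeric check of the parallax, using the picture already taken.

```bash
python3 - <<'E'
from h import *
c=optics.get_calibration("wrist");f=lambda u,v:(220+u/2.2,20+v/2.2)
y=np.array([.440,.898]);k=plane(c,f(217,188),.076)[:2]
cap=plane(c,f(441,190),.094)[:2]
print("slide mm",1e3*(.123-(k-cap)@y))
for u in(541,501,461,422,383,344): print(round(1e3*(.123-(k-plane(c,f(u,130),.054)[:2])@y),1),end=" ")
E
```

```text
slide mm 47.69374763703404
0.2 15.3 30.5 45.3 60.1 74.8
```

```bash
python3 -c "
from plant import order,status
print(order.job_done(),status.get_state()['t'])"
```

```text
the job is handed in; nothing more can be done
the job is handed in; nothing more can be done
```

The gain lever rests in the third click, the set key has been pressed fully down and come back up, and the job is handed in. The arm was clear of everything by about 23.5 s of the 58 s allowed.

- **Lever:** I pushed it with closed fingertips through three clicks. Each showed the same pattern: a push of about 4–5 N, no force after the snap, and the cap jumping about 7 mm ahead of the tip.
- **Set key:** the fingertip stopped at z = 0.070 m, which is the full 6 mm of travel. The force then rose from 9 to 17 N without further movement, so the key was bottomed. I released it straight up and moved clear.
- **Last checks:** the final wrist picture puts the cap at a slide of about 47.7 mm, against 45 mm for the third click. I put the 2.7 mm difference down to reading the cap's top in the picture, since the next click is at 60 mm. The key's position before and after the press agreed within 1 mm, so the press did not visibly shift the tester. I did not measure the module or the loose objects again, but the fingers only worked at the lever and the key.
- **Disagreement:** the far cameras placed the key about 1 cm from where the wrist camera did. I used the wrist measurement, which the contact forces and the key's fitted radius (13.3 mm, true 13 mm) supported.

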